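# Unlock the sample carriage and push it home

### The arm

A 7-joint arm with a two-finger parallel gripper is mounted at the origin on a cart in front of the work surface, level with it; the furniture and walls round the work are solid. World frame = base frame: x ahead of the robot, y to its left, z up, the work surface at z = 0. Lengths are in m, angles in rad, forces in N, time in s.
With the tool pointing down it reaches from about 0.35 to 0.9 m from the base axis. Payload 19.9 kg.
Tool frame: the origin (TCP) lies midway between the tips of the shut fingers; the grasp point (between the pads) lies env.grip_point_offset behind it (env.grip_point_offset is the distance from the TCP to the grasp point, in m); z points along the fingers, y is the line along which they close (so a half turn about z gives the same grasp; the last joint's range is limited). The gripper opens to 85 mm and grips with 20 to 120 N. Pads are 22 mm wide; open, the fingers measure 114 mm over their backs; the gripper's body (76 mm by 85 mm) begins 54 mm behind the grasp point. The pads swing forward as they close: fully open they stand 13 mm farther back than shut.
Start: joints at [-1.179, 0.417, -0.01, 1.614, 0.005, 1.111, -0.053], TCP at [0.263, 0.567, 0.231] pointing down, gripper open.
Joint ranges: [-2.81, 2.81], [-0.39, 2.02], [-1.27, 1.25], [0.06, 2.57], [-1.19, 4.33], [0.19, 2], [-2.82, 2.82]. Speed limits (rad/s): [1.89, 1.89, 2.39, 2.39, 3.01, 3.01, 3.01].

### API

Orientations are given as a unit quaternion [w, x, y, z].
In Python, from rig import env gives the robot as it stands. The module is installed in compiled form; this text tells all that it offers.
- The arm moves only by the tool arm_command, never from a script. Its argument "rows" is a list of rows, each a list of 3 entries, a list of its own where there are three numbers: the shift along the tool's x, y, z scaled (see below), then the turn, a rotation vector about the tool's x, y, z scaled (see below), then the closure, from 0 (fully open) to 1 (shut). A call has 1 to 10 rows; each row shifts and turns the commanded pose from where the row before left it, along the tool's axes as they then stand; what a row does not reach is not made up. The controller multiplies each number of a shift by 0.02 m and each number of a turn by 0.15 rad. A row lasts 1/8 s, in which the tool goes at most 62.5 mm and 10.7 degrees, less where a joint would pass 70% of its speed; a pose out of reach is approached as far as the arm can. A call with a number of a shift or a turn outside -1 to 1 is refused whole. A call with a gripper value outside its range is refused whole. The fingers move at their own pace and stop on an object; "squeeze" is the grip in N (left out, the last holds). Time passes only in rows, so rows that do not move let the fingers close. It gives the time, the measured TCP pose, the force, the opening and the grip force at its end, in the units of the state.
- env.get_obs(): the state, without advancing time (a new reading comes with each control period).
- env.camera(name): name is "side" or "top"; returns (picture, depth): 400x640x3 uint8, red, green, blue; 400x640 float32, m along the optical axis (not along the pixel's ray), 0 where there is no reading.
- env.camera_model(name): a dict with "vfov" (degrees; the focal length in pixels is half the picture's height over the tangent of half this angle, whatever the lens; pixels are square), "cx", "cy" (the principal point, pixels), "k1" (the pictures are not rectified: a ray, as slopes to the right and down, at radius r is drawn at 1 + k1 r^2 times it, then the intrinsics apply), "cam_to_world" (4x4, takes a point from camera to world coordinates). Camera axes: x right, y up, looking along -z (the intrinsics and any distortion apply to the point x, -y, -z); pixel columns grow to the right and rows downward; lengths in m; the calibration is good to about 2 mm. A picture is of the moment at which its call begins. camera_model takes no time and is no camera call.
- env.sign_off(): hands the job in; it is judged then, once.
The state is a dict: "t": time; "joints": joint angles; "qvel": joint speeds; "joint_torque": joint torques, N m; "position": TCP position; "eef_rot": TCP orientation; "wrist_force": force on the tool from outside, world axes, zero at the start; "wrist_torque": the same for the moment, N m; "grip_width": finger opening in m; "gripper_force": force on a finger pad.
Only numpy, scipy, OpenCV 4.12 (cv2) and the standard library are available. Lean on these libraries where they do the work, as an engineer would, in place of code of your own. Each camera call takes 0.05 s, during which the arm holds its last target. There are 200 camera calls.

### The job

Unlock the sample carriage of the small bench fixture and slide it to its rear stop by pushing with the fingertips. Press the black spring catch bar down with one fingertip and keep it down while the other fingertip slides the upright steel thumb tab of the bolt away from the carriage as far as it goes; let the catch spring back up, then push the carriage's front plate until the carriage stands against its rear stop. Do not touch the shaft, which must stay lying in its nest on the carriage, lift nothing, and leave the other things on the table alone.

Things in the scene. Friction and masses are not known exactly. Their poses are not given: they have to be found in the camera images.
- fixture: Fixture screwed down: dark base plate 200 x 250 x 10, origin on the worktop. Its frame, mm, is used below: +x to the rear, +y left, z up; plate x -97..103, y -135..115. Right half: catch bar and, 60 behind it (+x) and parallel, the bolt; left half: carriage and rear stop. Aluminium housing round the catch: x -68..-22, y -96..16, top z 40. Bolt bed and keepers: up to z 39.
- catch (a joint): Travel of the catch bar, m: 0 = up (locking), 0.010 = fully down. A spring pushes it up with about 4 N at the start, 8 N fully down. Its steel tab stands between teeth on the bolt's side and is clear of them only while the catch is at least 0.007 down. The teeth repeat every 10 mm, so it must stay down for the whole stroke.
- catch_top (a point): Middle of the top face of the catch bar: black, ribbed, 28 (x) x 96 (y), standing 16 mm out of its housing. In the fixture frame at (-45, -40, 56) when up, z 46 fully down; moves with the bar. It can be pressed anywhere along its length and a fingertip can slide along it.
- bolt (a joint): Travel of the bolt, m: 0 = in the fork of the carriage (locked), 0.040 = fully withdrawn, at its end stop. Slides along the fixture's -y (to the right, away from the carriage). About 2 N friction, no spring, stays where it is left. The catch, let go, springs fully up and locks the bolt at either end of the stroke (and every 10 mm between).
- thumb_tab (a point): Point on the bolt's upright steel thumb tab, on its centre, fixture frame (15, -35, 80) when locked, (15, -75, 80) withdrawn: the middle of its top edge. Tab 32 (x) x 10 thick (y), z 38 to 80. Room for a fingertip above z 42 between the tab's inner face (y -30 locked) and the shaft's end (y 20); the carriage's fork there is up to z 40.
- carriage (a joint): Travel of the carriage, m: 0 = front, 0.050 = against the rear stop. Slides along the fixture's +x, blocked by the bolt until that is withdrawn. About 2 N friction, stays where it is left.
- push_face (a point): Middle of the rubber-faced front side of the carriage's upright push plate, facing -x; at (-77, 65, 56) in front position; moves with the carriage. The plate is 50 wide (y) x 8 thick and reaches from z 26 to z 76.
- sample_shaft: Stepped steel shaft, 25 diameter x 90 long, lying loose along y in the carriage's nest (between two black cheeks 29 apart, 12 high). Origin under its middle, 57 mm behind the push face and 30 mm lower than that point; its top is at z 51.
- v_anvil: small ground-steel V anvil, 34 x 40 x 20, loose on the worktop just right of the fixture; bystander, origin under its centre
- hex_key: hex key, 31 x 83 x 5, lying loose in front of the fixture; bystander, origin under its centre
- loupe: black inspection loupe, 38 diameter x 38 high, standing on the worktop; bystander, origin under its centre
- stylus_case: flat black case, 53 x 92 x 20; bystander, origin under its centre
- grease_tin: white round tin, 59 diameter x 33 high, at the left; bystander, origin under its centre
- caliper: digital caliper lying flat, 225 long; bystander, origin under its centre

How it is judged:
On the way, in this order (a step that is already met when the one before it is completed fails the run):
1. the bolt is fully withdrawn while the catch is held down (value of joint bolt above 0.037 m and value of joint catch above 0.005 m).
2. the catch has sprung up and locks the withdrawn bolt, the carriage still in front (value of joint bolt above 0.037 m and value of joint catch below 0.003 m and value of joint carriage below 0.01 m), for 0.1 s.
3. the carriage is pushed to its rear stop (value of joint carriage above 0.047 m), for 0.1 s.
At the end, for the whole second after the job is handed in: bolt withdrawn more than 37 mm of 40, catch back up to within 3 mm, carriage within 3 mm of its rear stop and at rest, shaft lying in its nest within 10 mm lengthwise of the carriage and 12 mm across it, and not raised (value of joint bolt above 0.037 m and value of joint catch below 0.003 m and value of joint carriage above 0.047 m and velocity of joint carriage below 0.005 m/s and linear speed of sample_shaft below 0.01 m/s and x of sample_shaft in the frame of push_face between 0.047 and 0.067 m and y of sample_shaft in the frame of push_face between -0.012 and 0.012 m and z of sample_shaft in the frame of push_face between -0.036 and -0.024 m); the robot touches nothing.
It fails at once if the fingers touch the shaft (contact force between the fingers and sample_shaft above 1 N).
It fails at once if the shaft is lifted or leaves its nest (not (x of sample_shaft in the frame of push_face between 0.042 and 0.072 m and y of sample_shaft in the frame of push_face between -0.02 and 0.02 m and z of sample_shaft in the frame of push_face between -0.04 and -0.02 m)).
It fails at once if a bystander is moved more than 20 mm (distance of any of v_anvil, hex_key, loupe, stylus_case, grease_tin, caliper from where it was at the start of the episode above 0.02 m).
It also fails if it takes over 56 s, if anything falls off the work surface, if the arm or the gripper's body presses on something with over 40 N, if the wrist force passes 120 N, or if a joint passes its speed limit or range.

## Working session

There is one attempt and no reset: what is moved stays moved. The work goes in short steps, Python scripts to look and compute and a tool call to move; the robot and the scene stay as the last step left them, time stands still between calls to the robot, and variables do not carry over. Pictures are saved under pics/ and viewed, at most 10 in all, crops included, and the job is handed in when it is done.

Besides the shell and the picture viewer there is one more tool, called as a command line: name --argument value ..., lists and objects as JSON in quotes. arm_command: Moves the arm, as the interface text tells. Shifts and turns lie within -1 to 1; 1 stands for 0.02 m of shift or 0.15 rad of turn. Its arguments: {"type":"object","properties":{"rows":{"type":"array"},"squeeze":{"type":"number"}},"required":["rows"]}

```bash
mkdir -p pics; cat > h.py <<'E'
import numpy as np, cv2
from rig import env
def cloud(name):
    im,d=env.camera(name); m=env.camera_model(name)
    h,w=d.shape; f=h/2/np.tan(np.radians(m['vfov']/2))
    K=np.array([[f,0,m['cx']],[0,f,m['cy']],[0,0,1]])
    v,u=np.mgrid[:h,:w].astype(np.float64)
    p=cv2.undistortPoints(np.stack([u.ravel(),v.ravel()],1)[:,None],K,np.array([m['k1'],0,0,0,0.]))[:,0].reshape(h,w,2)
    P=np.stack([p[...,0]*d,-p[...,1]*d,-d],-1)
    T=np.array(m['cam_to_world']); W=P@T[:3,:3].T+T[:3,3]; W[d==0]=np.nan
    return im,d,W
E
python3 - <<'E'
from h import *
for n in('top','side'):
    im,d,W=cloud(n); np.savez(n+'.npz',im=im,W=W); cv2.imwrite(f'pics/{n}0.png',im[...,::-1]); print(n,env.camera_model(n))
o=env.get_obs(); print(o, env.grip_point_offset)
E
```

```text
top {'vfov': 55.838071638724436, 'cx': 320.9157445967278, 'cy': 202.7902524254529, 'k1': 0.029259164548737136, 'cam_to_world': array([[-2.80490845e-04,  9.89644586e-01, -1.43539246e-01,
         3.59297556e-01],
       [-9.99991096e-01, -8.81985204e-04, -4.12684023e-03,
         6.89235712e-02],
       [-4.21070458e-03,  1.43536810e-01,  9.89636021e-01,
         1.20660257e+00],
       [ 0.00000000e+00,  0.00000000e+00,  0.00000000e+00,
         1.00000000e+00]])}
side {'vfov': 52.400998827367246, 'cx': 331.28780119465404, 'cy': 203.06845581494292, 'k1': 0.031321845421352364, 'cam_to_world': array([[ 0.88833957,  0.15490835, -0.43226868,  0.00187274],
       [-0.45857336,  0.34793981, -0.81770922, -0.85475904],
       [ 0.02373349,  0.92463035,  0.38012554,  0.5059862 ],
       [ 0.        ,  0.        ,  0.        ,  1.        ]])}
{'t': 0.1, 'joints': array([-1.17852202,  0.4178828 , -0.01028536,  1.61409236,  0.00469196,
        1.11069252, -0.05298457]), 'qvel': array([-0.00044175, -0.00112364,  0.00090588, -0.00234881,  0.00106678,
        0.00035895,  0.00187274]), 'joint_torque': array([ 1.05902138e-03, -8.65819073e+01,  6.80560581e-01, -4.35633123e+01,
        1.92197144e-02,  4.99974019e-03, -1.21031148e-04]), 'position': array([0.26257616, 0.56683813, 0.23075164]), 'eef_rot': array([-7.20257918e-05,  2.15188950e-01,  9.76572291e-01, -5.20769999e-04]), 'wrist_force': array([ 0.65384849, -0.31579736,  0.20629398]), 'wrist_torque': array([0.06234604, 0.00581286, 0.0257161 ]), 'gripper_force': 0.0, 'grip_width': 0.08539275811006122} 0.0187
```

View pics/top0.png

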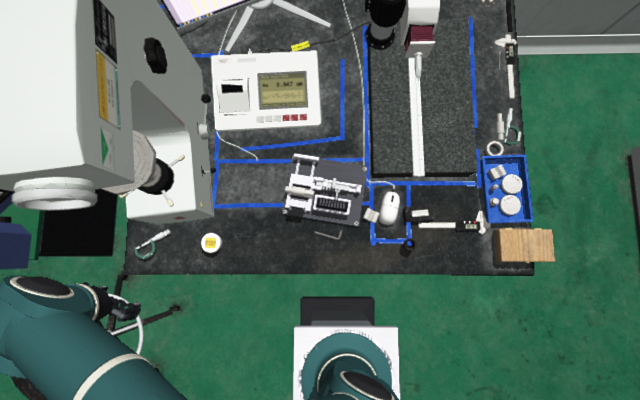

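View pics/side0.png

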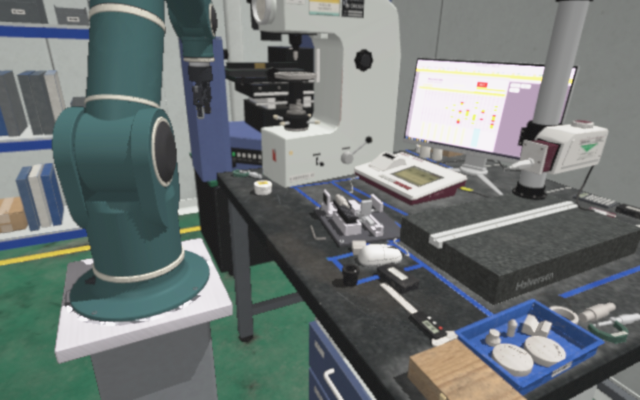

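The top view shows the fixture at about (325,190) px, rotated slightly, with the hex key at (327,234) and the anvil at (371,214). The side view shows it at about (350,215).

```bash
python3 - <<'E'
from h import *
z=np.load('top.npz'); im,W=z['im'],z['W']
c=im[145:245,270:390]; cv2.imwrite('pics/c1.png',cv2.resize(c,None,fx=6,fy=6,interpolation=cv2.INTER_CUBIC)[...,::-1])
s=np.load('side.npz'); ci=s['im'][175:255,295:415]; cv2.imwrite('pics/c2.png',cv2.resize(ci,None,fx=6,fy=6,interpolation=cv2.INTER_CUBIC)[...,::-1])
sub=W[145:245,275:385]
print(np.nanmedian(W[225:230,250:275].reshape(-1,3),0))
Z=(sub[...,2]*1000)
np.set_printoptions(linewidth=400)
print(np.nan_to_num(Z[4:90:2,::2][:, :50]).round().astype(int))
E
```

```text
[0.45615345 0.26228231 0.00091818]
[[ 1 -6 -1 ...  0 52 73]
 [-3 -2  2 ...  5 51 78]
 [ 0  1 -1 ...  4 46 73]
 ...
 [ 2 -2  1 ... -3 -2 -1]
 [ 1  3  1 ...  4  0  3]
 [ 0  0  0 ...  4  2 -1]]
```

View pics/c1.png

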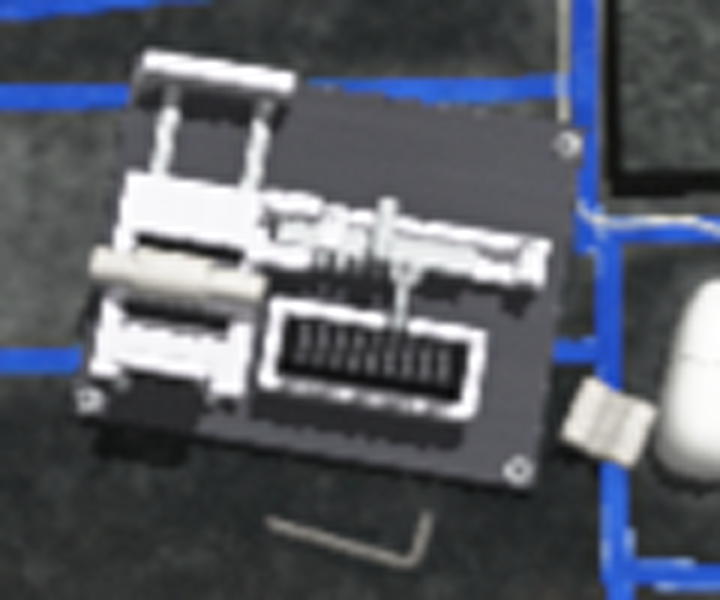

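View pics/c2.png

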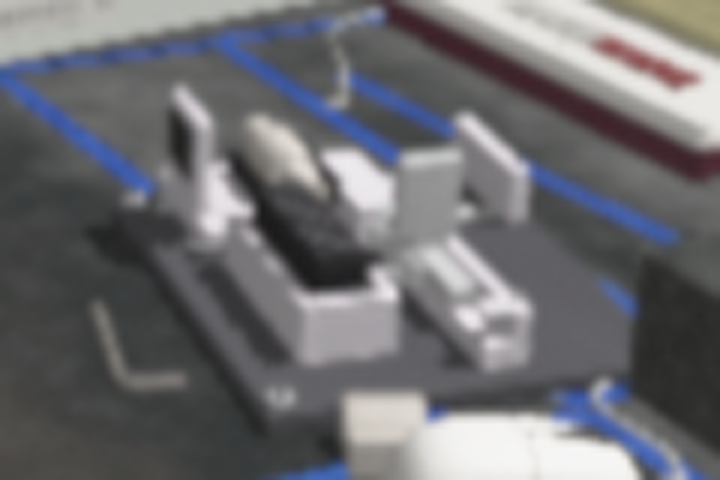

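The crops show the plate corners and screws, the catch bar at (375,360) inside its housing, the thumb tab at about (385,230), the shaft at (178,275) and the push plate at (150,390). I'll fit the pose from these landmarks at their known heights.

```bash
cat > fit.py <<'E'
from h import *
from scipy.optimize import least_squares
def ray_at(name,uv,z):
    m=env.camera_model(name); f=200/np.tan(np.radians(m['vfov']/2))
    K=np.array([[f,0,m['cx']],[0,f,m['cy']],[0,0,1]])
    p=cv2.undistortPoints(np.array([[uv]],float),K,np.array([m['k1'],0,0,0,0.]))[0,0]
    T=np.array(m['cam_to_world']); r=T[:3,:3]@[p[0],-p[1],-1]; o=T[:3,3]
    return o+r*(z-o[2])/r[2]
E
python3 - <<'E'
from fit import *
# crop px, fixture xyz mm
L=[((537,492),(-97,-135,10)),((582,128),(103,-135,10)),((75,415),(-97,115,10)),
((256,387),(-68,16,40)),((472,418),(-68,-96,40)),((489,331),(-22,-96,40)),((275,297),(-22,16,40)),
((384,232),(15,-35,80))]
A=np.array([ray_at('top',((c[0]+.5)/6-.5+270,(c[1]+.5)/6-.5+145),f[2]/1000)[:2] for c,f in L])
F=np.array([f for c,f in L])/1000
R=lambda a:np.array([[np.cos(a),-np.sin(a)],[np.sin(a),np.cos(a)]])
g=lambda p:(F[:,:2]@R(p[2]).T+p[:2]-A)
s=least_squares(lambda p:g(p).ravel(),[.5,.05,0]); print(s.x,np.degrees(s.x[2])); print((g(s.x)*1000).round(1))
# depth check
s2=np.load('top.npz');W=s2['W'][145:245,270:390].reshape(-1,3); W=W[~np.isnan(W[:,0])]
Q=(W[:,:2]-s.x[:2])@R(s.x[2])*1000; Z=W[:,2]*1000
for nm,x0,x1,y0,y1 in [('plate',30,95,-120,-20),('bar',-55,-35,-80,0),('tab',3,27,-38,-32),('shaft',-22,-18,30,100),('pushplate',-76,-70,45,85)]:
    k=(Q[:,0]>x0)&(Q[:,0]<x1)&(Q[:,1]>y0)&(Q[:,1]<y1); print(nm,k.sum(),np.percentile(Z[k],[10,50,90]).round(1))
for nm,zl,zh,x0,x1,y0,y1 in [('tabtop',70,90,-20,50,-70,0),('bar',50,62,-80,-10,-110,30),('push',68,84,-100,-50,20,120)]:
    k=(Z>zl)&(Z<zh)&(Q[:,0]>x0)&(Q[:,0]<x1)&(Q[:,1]>y0)&(Q[:,1]<y1); print(nm,k.sum(),Q[k].mean(0),Q[k].min(0),Q[k].max(0))
E
```

```text
[ 0.57412219  0.07219829 -0.15602794] -8.939742453218932
[[ 0.8  1. ]
 [ 1.2 -2.8]
 [-1.5  3.1]
 [ 0.7 -2.2]
 [-0.4 -0.9]
 [-0.6  1.3]
 [-1.2  0.4]
 [ 0.8  0.2]]
plate 544 [ 7.5 10.6 14.2]
bar 172 [54.1 56.9 59.4]
tab 15 [77.6 80.  81.6]
shaft 28 [45.7 48.8 53.3]
pushplate 58 [ 9.7 60.1 75.4]
tabtop 36 [ 15.19761793 -33.81434018] [  0.70004877 -38.51629077] [ 31.25897572 -28.82952113]
bar 280 [-44.17080005 -37.98108371] [-58.32745266 -85.92509907] [-29.62960722   9.9869771 ]
push 53 [-69.73569887  66.52415245] [-74.83902592  42.29165338] [-64.7658517   91.09853004]
```

The pose fits to about 2 mm: origin (0.574, 0.072), yaw −8.94°. First I turn the tool so the finger line lies along fixture x, with the fingers about 46 mm apart.

arm_command --rows '[[[0,0,0],[0,0,1],0.45],[[0,0,0],[0,0,1],0.45],[[0,0,0],[0,0,1],0.45],[[0,0,0],[0,0,1],0.45],[[0,0,0],[0,0,1],0.45],[[0,0,0],[0,0,1],0.45],[[0,0,0],[0,0,1],0.45],[[0,0,0],[0,0,1],0.45],[[0,0,0],[0,0,0.61],0.45],[[0,0,0],[0,0,0],0.45]]' --squeeze 40

```text
t: 1.35
position: [0.2625, 0.567, 0.231]
eef_rot: [0.0, 0.759, 0.651, -0.0]
wrist_force: [-0.2, -0.3, -1.0]
grip_width: 0.047
gripper_force: 0.0
```

arm_command --rows '[[[-1,0.5,0],[0,0,0],0.45],[[-1,0.5,0],[0,0,0],0.45],[[-1,0.5,0],[0,0,0],0.45],[[-1,0.5,0],[0,0,0],0.45],[[-1,0.5,0],[0,0,0],0.45],[[-1,0.5,0],[0,0,0],0.45],[[-1,0.5,0],[0,0,0],0.45],[[-1,0.5,0],[0,0,0],0.45],[[-1,0.5,0],[0,0,0],0.45],[[-1,0.5,0],[0,0,0],0.45]]'

```text
t: 2.6
position: [0.3312, 0.3527, 0.2313]
eef_rot: [0.0, 0.76, 0.65, -0.0]
wrist_force: [0.2, 0.3, -0.9]
grip_width: 0.0473
gripper_force: 0.0
```

arm_command --rows '[[[-1,1,0],[0,0,0],0.45],[[-1,1,0],[0,0,0],0.45],[[-1,1,0],[0,0,0],0.45],[[-1,1,0],[0,0,0],0.45],[[-1,1,0],[0,0,0],0.45],[[-1,1,0],[0,0,0],0.45],[[-1,1,0],[0,0,0],0.45],[[-1,1,0],[0,0,0],0.45],[[-1,1,0],[0,0,0],0.45],[[-1,1,0],[0,0,0],0.45]]'

```text
t: 3.85
position: [0.4979, 0.1242, 0.2314]
eef_rot: [0.0, 0.76, 0.65, 0.0]
wrist_force: [0.5, 0.6, -0.2]
grip_width: 0.0468
gripper_force: 0.0
```

arm_command --rows '[[[-0.8,1,0.5],[0,0,0],0.45],[[-0.8,1,0.5],[0,0,0],0.45],[[-0.8,1,0.5],[0,0,0],0.45],[[0,0.4,1],[0,0,0],0.45],[[0,0,1],[0,0,0],0.45],[[0,0,0],[0,0,0],0.45],[[0,0,0],[0,0,0],0.45]]'

```text
t: 4.72
position: [0.5575, 0.0675, 0.1621]
eef_rot: [0.0, 0.76, 0.65, 0.0]
wrist_force: [0.5, 0.1, -0.1]
grip_width: 0.0471
gripper_force: 0.0
```

```bash
cat >> fit.py <<'E'
P0=np.array([.57412,.0722]); a=-.15603; RR=np.array([[np.cos(a),-np.sin(a)],[np.sin(a),np.cos(a)]])
def tofix(W): return np.c_[(W[:,:2]-P0)@RR,W[:,2]]*1000
E
python3 - <<'E'
from fit import *
o=env.get_obs(); print(tofix(np.array([o['position']])),o['grip_width'])
for n in('side','top'):
    im,d,W=cloud(n)
    np.savez(n+'1.npz',im=im,W=W)
    if n=='side':
        ci=im[135:255,275:425]; cv2.imwrite('pics/c3.png',cv2.resize(ci,None,fx=5,fy=5,interpolation=cv2.INTER_CUBIC)[...,::-1])
        w=W[135:255,275:425].reshape(-1,3); w=w[~np.isnan(w[:,0])]; q=tofix(w)
        k=(q[:,2]>95)&(q[:,2]<200)&(abs(q[:,0]+15)<80)&(abs(q[:,1]+10)<50); q=q[k]
        for z in range(95,175,6):
            s=q[(q[:,2]>=z)&(q[:,2]<z+6)]
            for l,m in(('A',s[:,0]<-15),('B',s[:,0]>=-15)):
                if m.sum(): print(z,l,m.sum(),s[m].min(0).round(),s[m].max(0).round())
E
```

```text
[[-15.63511741  -7.23999286 162.10620437]] 0.04709886821493788
161 A 4 [-47. -15. 165.] [-42.  -5. 166.]
161 B 1 [  8. -16. 166.] [  8. -16. 166.]
167 A 8 [-51. -21. 168.] [-39.  -0. 173.]
167 B 12 [  7. -20. 167.] [ 18.  -1. 172.]
173 A 15 [-54. -20. 173.] [-41.   0. 179.]
173 B 16 [  6. -17. 173.] [ 20.   1. 179.]
```

View pics/c3.png

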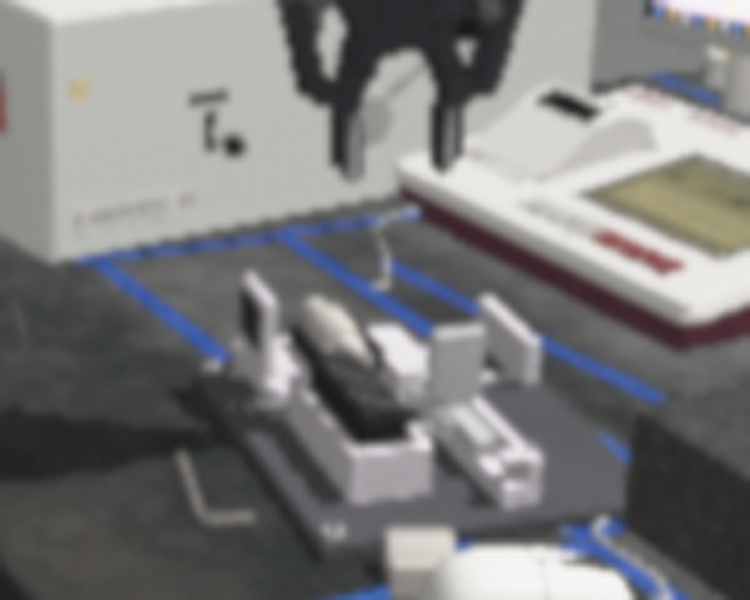

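The fingers are at x ≈ −46 and +13 with tips about 4 mm above the TCP, and y is 10 mm clear of the tab. Lowering now, then pressing.

arm_command --rows '[[[0,0,1],[0,0,0],0.45],[[0,0,1],[0,0,0],0.45],[[0,0,1],[0,0,0],0.45],[[0,0,1],[0,0,0],0.45],[[0,0,1],[0,0,0],0.45],[[0,0,0.3],[0,0,0],0.45],[[0,0,0],[0,0,0],0.45]]'

```text
t: 5.7
position: [0.5574, 0.0677, 0.0552]
eef_rot: [0.0, 0.76, 0.65, -0.0]
wrist_force: [-0.2, 0.2, -0.3]
grip_width: 0.047
gripper_force: 0.0
```

arm_command --rows '[[[0,0,0.2],[0,0,0],0.45],[[0,0,0.2],[0,0,0],0.45],[[0,0,0],[0,0,0],0.45]]'

```text
t: 6.08
position: [0.5579, 0.0678, 0.0477]
eef_rot: [0.0, 0.76, 0.65, 0.0]
wrist_force: [0.5, -0.6, 5.5]
grip_width: 0.0469
gripper_force: 2.9
```

arm_command --rows '[[[0,0,0.1],[0,0,0],0.45],[[0,0,0.1],[0,0,0],0.45],[[0,0,0],[0,0,0],0.45]]'

```text
t: 6.45
position: [0.5579, 0.0678, 0.0438]
eef_rot: [0.0, 0.76, 0.65, 0.001]
wrist_force: [-1.0, -0.5, 7.4]
grip_width: 0.0469
gripper_force: 3.6
```

arm_command --rows '[[[0,0,0.05],[0,0,0],0.45],[[0,0,0],[0,0,0],0.45]]'

```text
t: 6.7
position: [0.558, 0.0678, 0.0433]
eef_rot: [0.0, 0.76, 0.65, 0.001]
wrist_force: [-2.5, -0.6, 14.1]
grip_width: 0.0471
gripper_force: 7.3
```

arm_command --rows '[[[0,0,0.05],[0,0,0],0.45],[[0,0,0],[0,0,0],0.45]]'

```text
t: 6.95
position: [0.5582, 0.0678, 0.0429]
eef_rot: [0.0, 0.76, 0.65, 0.001]
wrist_force: [-7.7, -1.7, 28.3]
grip_width: 0.0471
gripper_force: 14.2
```

The catch has bottomed, so I ease off slightly and slide.

arm_command --rows '[[[0,0,-0.04],[0,0,0],0.45],[[-0.25,0,0],[0,0,0],0.45],[[-0.25,0,0],[0,0,0],0.45],[[-0.25,0,0],[0,0,0],0.45],[[-0.25,0,0],[0,0,0],0.45],[[0,0,0],[0,0,0],0.45]]'

```text
t: 7.7
position: [0.5557, 0.0497, 0.0434]
eef_rot: [0.0, 0.759, 0.651, 0.002]
wrist_force: [1.2, 7.9, 15.6]
grip_width: 0.0472
gripper_force: 8.2
```

arm_command --rows '[[[-0.25,0,0],[0,0,0],0.45],[[-0.25,0,0],[0,0,0],0.45],[[-0.25,0,0],[0,0,0],0.45],[[-0.25,0,0],[0,0,0],0.45],[[0,0,0],[0,0,0],0.45]]'

```text
t: 8.32
position: [0.5526, 0.0298, 0.0434]
eef_rot: [0.0, 0.759, 0.651, 0.002]
wrist_force: [1.2, 8.0, 17.8]
grip_width: 0.0463
gripper_force: 8.8
```

arm_command --rows '[[[-0.25,0,0],[0,0,0],0.45],[[-0.25,0,0],[0,0,0],0.45],[[0,0,0],[0,0,0],0.45]]'

```text
t: 8.7
position: [0.551, 0.0199, 0.0434]
eef_rot: [0.0, 0.759, 0.651, 0.002]
wrist_force: [0.4, 8.0, 17.3]
grip_width: 0.0467
gripper_force: 8.3
```

arm_command --rows '[[[-0.15,0,0],[0,0,0],0.45],[[0,0,0],[0,0,0],0.45]]'

```text
t: 8.95
position: [0.5506, 0.0173, 0.0434]
eef_rot: [0.0, 0.759, 0.651, 0.002]
wrist_force: [0.2, 8.9, 15.5]
grip_width: 0.0471
gripper_force: 9.9
```

arm_command --rows '[[[-0.15,0,0],[0,0,0],0.45],[[0,0,0],[0,0,0],0.45]]'

```text
t: 9.2
position: [0.5505, 0.0168, 0.0434]
eef_rot: [-0.001, 0.758, 0.652, 0.003]
wrist_force: [1.9, 22.3, 14.9]
grip_width: 0.0471
gripper_force: 16.5
```

```bash
python3 - <<'E'
from fit import *
o=env.get_obs(); print(tofix(np.array([o['position']])),o['wrist_force'])
im,d,W=cloud('side')
ci=im[155:255,295:415]; cv2.imwrite('pics/c4.png',cv2.resize(ci,None,fx=6,fy=6,interpolation=cv2.INTER_CUBIC)[...,::-1])
E
```

```text
[[-14.69559154 -58.34843765  43.41019992]] [ 1.931735   22.28129899 14.93757621]
```

View pics/c4.png

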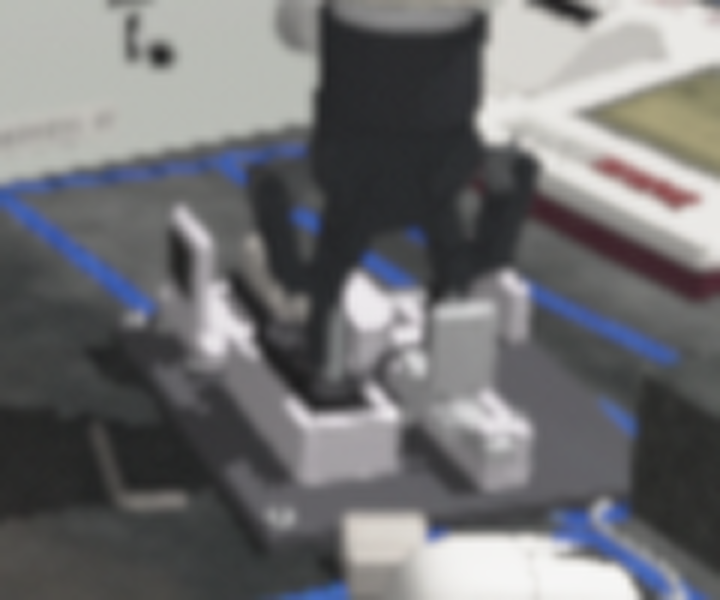

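The finger holds the catch down, and the tab at (463,350) px is against its end stop; the side force jumped to 22 N at y ≈ −58. I relieve the side load, then lift.

arm_command --rows '[[[0.12,0,0],[0,0,0],0.45],[[0,0,-0.3],[0,0,0],0.45],[[0,0,-0.5],[0,0,0],0.45],[[0,0,-1],[0,0,0],0.45],[[0,0,-1],[0,0,0],0.45],[[0,0,-1],[0,0,0],0.45],[[0,0,-1],[0,0,0],0.45],[[0,0,0],[0,0,0],1],[[0,0,0],[0,0,0],1]]'

```text
t: 10.38
position: [0.5489, 0.015, 0.1376]
eef_rot: [-0.0, 0.76, 0.65, -0.0]
wrist_force: [0.2, 0.4, -0.1]
grip_width: 0.0109
gripper_force: 0.0
```

```bash
python3 - <<'E'
from fit import *
o=env.get_obs(); print(tofix(np.array([o['position']])),o['wrist_force'],o['grip_width'])
im,d,W=cloud('side')
ci=im[155:255,295:415]; cv2.imwrite('pics/c5.png',cv2.resize(ci,None,fx=6,fy=6,interpolation=cv2.INTER_CUBIC)[...,::-1])
q=tofix(W.reshape(-1,3)); q=q[~np.isnan(q[:,0])]
for nm,b in [('tab',(-5,35,-95,-20,62,76)),('bar',(-58,-32,-85,5,50,64)),('bar_low',(-58,-32,-85,5,42,50)),('push',(-95,-60,35,95,45,74))]:
    k=(q[:,0]>b[0])&(q[:,0]<b[1])&(q[:,1]>b[2])&(q[:,1]<b[3])&(q[:,2]>b[4])&(q[:,2]<b[5]); print(nm,k.sum(),np.median(q[k],0).round(1),q[k].min(0).round(),q[k].max(0).round())
E
```

```text
[[-16.05048206 -60.46459746 137.64839915]] [ 0.18544546  0.44528904 -0.06784662] 0.010913585022075194
tab 54 [ 12.8 -77.6  68.5] [ -2. -81.  62.] [ 29. -68.  76.]
bar 129 [-47.  -42.4  56. ] [-58. -85.  51.] [-32.   4.  58.]
bar_low 16 [-50.  -83.5  46.6] [-58. -85.  44.] [-34.   4.  50.]
push 65 [-74.4  52.2  61.4] [-76.  39.  46.] [-67.  85.  74.]
```

View pics/c5.png

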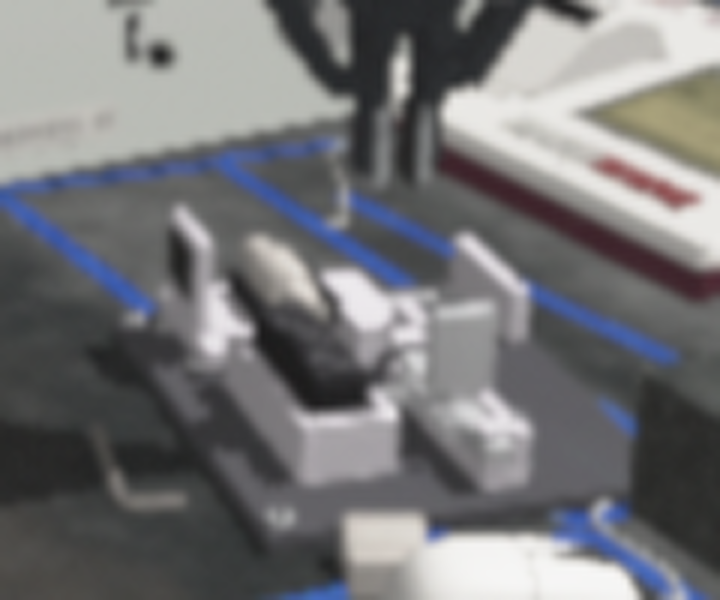

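The tab is withdrawn (outer face at y ≈ −79) and the bar is back up at z 56. Next I move to the front of the push plate with the fingers shut.

arm_command --rows '[[[0.5,-1,0],[0,0,0],1],[[1,-1,0],[0,0,0],1],[[1,-1,0],[0,0,0],1],[[1,-1,0],[0,0,0],1],[[1,-0.8,0],[0,0,0],1],[[1,0,0],[0,0,0],1],[[0.75,0,0],[0,0,0],1],[[0,0,0],[0,0,0],1]]'

```text
t: 11.42
position: [0.474, 0.1538, 0.1378]
eef_rot: [0.0, 0.759, 0.651, -0.0]
wrist_force: [-0.4, -1.0, 0.3]
grip_width: -0.0001
gripper_force: 0.0
```

arm_command --rows '[[[0,0,1],[0,0,0],1],[[0,0,1],[0,0,0],1],[[0,0,1],[0,0,0],1],[[0,0,1],[0,0,0],1],[[0,0,0.3],[0,0,0],1],[[0,0,0],[0,0,0],1]]'

```text
t: 12.18
position: [0.4737, 0.1525, 0.0521]
eef_rot: [0.0, 0.76, 0.65, -0.0]
wrist_force: [-0.6, 0.4, 0.4]
grip_width: -0.0002
gripper_force: 0.0
```

arm_command --rows '[[[0,0.3,0],[0,0,0],1],[[0,0.3,0],[0,0,0],1],[[0,0.2,0],[0,0,0],1],[[0,0.2,0],[0,0,0],1],[[0,0.2,0],[0,0,0],1],[[0,0.2,0],[0,0,0],1],[[0,0,0],[0,0,0],1]]'

```text
t: 13.05
position: [0.5014, 0.1487, 0.0521]
eef_rot: [0.0, 0.76, 0.65, -0.0]
wrist_force: [-0.2, -0.1, 0.5]
grip_width: -0.0
gripper_force: 0.0
```

```bash
python3 - <<'E'
from fit import *
o=env.get_obs(); print(tofix(np.array([o['position']])),o['wrist_force'],o['grip_width'])
im,d,W=cloud('side')
ci=im[155:255,295:415]; cv2.imwrite('pics/c6.png',cv2.resize(ci,None,fx=6,fy=6,interpolation=cv2.INTER_CUBIC)[...,::-1])
E
```

```text
[[-83.75361782  64.27093869  52.0563901 ]] [-0.16309752 -0.13127318  0.54397597] -2.580857630922741e-05
```

View pics/c6.png

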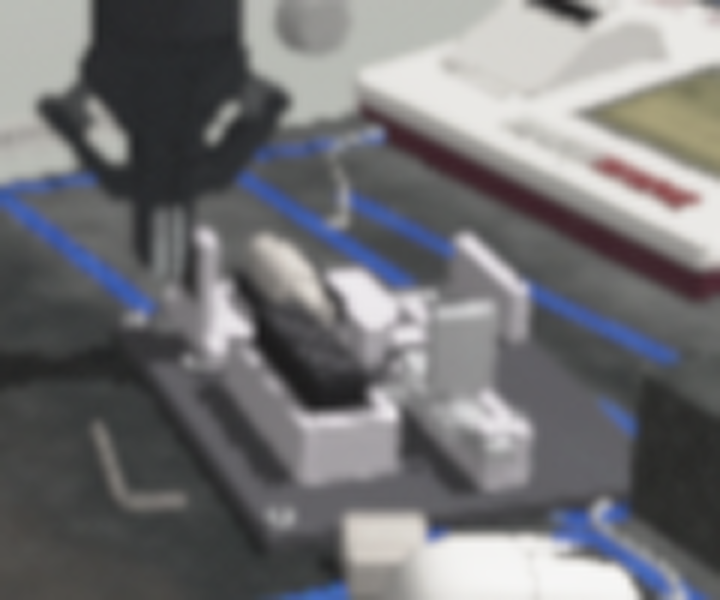

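The fingers stand just in front of the plate (plate at (207,290) px) with no contact yet, and the linkage clears its top. Continuing the push.

arm_command --rows '[[[0,0.15,0],[0,0,0],1],[[0,0.15,0],[0,0,0],1],[[0,0.15,0],[0,0,0],1],[[0,0.15,0],[0,0,0],1],[[0,0,0],[0,0,0],1]]'

```text
t: 13.72
position: [0.5134, 0.1469, 0.0521]
eef_rot: [0.0, 0.76, 0.65, 0.0]
wrist_force: [0.0, 0.7, -0.7]
grip_width: 0.0002
gripper_force: 0.0
```

arm_command --rows '[[[0,0.15,0],[0,0,0],1],[[0,0.15,0],[0,0,0],1],[[0,0.15,0],[0,0,0],1],[[0,0.15,0],[0,0,0],1],[[0,0.15,0],[0,0,0],1],[[0,0.15,0],[0,0,0],1],[[0,0.15,0],[0,0,0],1],[[0,0.15,0],[0,0,0],1],[[0,0,0],[0,0,0],1]]'

```text
t: 14.85
position: [0.5371, 0.1433, 0.0521]
eef_rot: [0.0, 0.76, 0.65, 0.0]
wrist_force: [-0.7, -0.8, 0.0]
grip_width: 0.0004
gripper_force: 0.0
```

```bash
python3 - <<'E'
from fit import *
o=env.get_obs(); print(tofix(np.array([o['position']])),o['wrist_force'],o['gripper_force'])
im,d,W=cloud('side')
ci=im[155:255,295:415]; cv2.imwrite('pics/c7.png',cv2.resize(ci,None,fx=6,fy=6,interpolation=cv2.INTER_CUBIC)[...,::-1])
E
```

```text
[[-47.58425594  64.4671294   52.11469192]] [-0.66504524 -0.7642398   0.02084299] 0.0
```

View pics/c7.png

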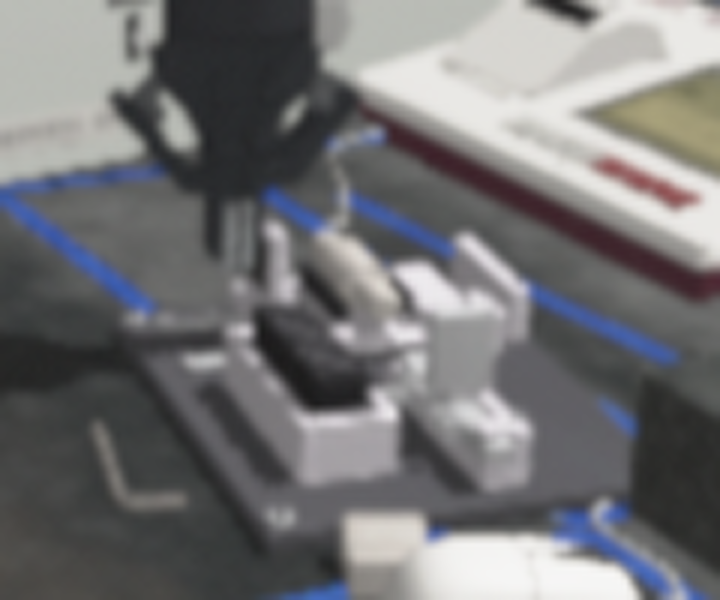

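The carriage is moving with the shaft still in its nest, so I push on to the stop and feel for it.

arm_command --rows '[[[0,0.1,0],[0,0,0],1],[[0,0.1,0],[0,0,0],1],[[0,0,0],[0,0,0],1]]'

```text
t: 15.28
position: [0.5409, 0.1427, 0.0521]
eef_rot: [0.0, 0.76, 0.65, 0.0]
wrist_force: [-0.3, 1.6, 0.1]
grip_width: 0.0
gripper_force: 0.1
```

arm_command --rows '[[[0,0.1,0],[0,0,0],1],[[0,0,0],[0,0,0],1]]'

```text
t: 15.52
position: [0.5428, 0.1423, 0.0521]
eef_rot: [0.0, 0.76, 0.65, 0.0]
wrist_force: [-0.7, 0.4, -0.2]
grip_width: 0.0
gripper_force: 0.2
```

arm_command --rows '[[[0,0.1,0],[0,0,0],1],[[0,0,0],[0,0,0],1]]'

```text
t: 15.78
position: [0.5448, 0.142, 0.0521]
eef_rot: [0.0, 0.76, 0.65, 0.0]
wrist_force: [-0.3, -0.0, 0.5]
grip_width: -0.0001
gripper_force: 0.2
```

arm_command --rows '[[[0,0.1,0],[0,0,0],1],[[0,0,0],[0,0,0],1]]'

```text
t: 16.02
position: [0.5468, 0.1417, 0.0521]
eef_rot: [0.0, 0.76, 0.65, 0.0]
wrist_force: [0.3, -0.4, 0.2]
grip_width: 0.0004
gripper_force: 0.2
```

arm_command --rows '[[[0,0.1,0],[0,0,0],1],[[0,0,0],[0,0,0],1]]'

```text
t: 16.27
position: [0.5483, 0.1414, 0.052]
eef_rot: [-0.0, 0.76, 0.65, -0.0]
wrist_force: [-5.3, 0.6, 3.2]
grip_width: 0.0003
gripper_force: 2.3
```

```bash
python3 - <<'E'
from fit import *
o=env.get_obs(); print(tofix(np.array([o['position']])),o['wrist_force'])
im,d,W=cloud('side')
q=tofix(W.reshape(-1,3)); q=q[~np.isnan(q[:,0])]
b=(-60,10,35,95,66,74);k=(q[:,0]>b[0])&(q[:,0]<b[1])&(q[:,1]>b[2])&(q[:,1]<b[3])&(q[:,2]>b[4])&(q[:,2]<b[5])
print(q[k][q[k][:,0].argsort()].round())
E
```

```text
[[-36.26335198  64.38514222  52.00649429]] [-5.2889408   0.55353096  3.16538186]
[[-53.  66.  67.]
 [-52.  58.  73.]
 [-51.  72.  68.]
 [-51.  63.  74.]
 [-49.  66.  66.]
 [-49.  59.  69.]
 [-48.  60.  72.]
 [-46.  57.  66.]
 [-46.  59.  69.]
 [-46.  59.  72.]
 [-44.  55.  70.]
 [-43.  56.  66.]
 [-43.  57.  72.]
 [-40.  56.  73.]
 [-40.  56.  69.]
 [-40.  56.  66.]
 [-39.  51.  68.]
 [-37.  56.  72.]
 [-37.  57.  69.]
 [-35.  53.  73.]
 [-35.  53.  70.]
 [-32.  52.  70.]
 [-32.  54.  72.]
 [-28.  56.  68.]
 [-27.  59.  73.]
 [-27.  59.  70.]
 [-25.  54.  69.]
 [-25.  47.  68.]
 [-24.  57.  74.]
 [-24.  57.  70.]
 [-24.  50.  73.]
 [-23.  51.  70.]
 [-23.  44.  72.]
 [-22.  46.  68.]
 [-20.  42.  72.]
 [-20.  42.  69.]
 [-17.  41.  69.]
 [-17.  43.  72.]]
```

arm_command --rows '[[[0,0.08,0],[0,0,0],1],[[0,0,0],[0,0,0],1]]'

```text
t: 16.58
position: [0.5485, 0.1414, 0.0519]
eef_rot: [-0.001, 0.759, 0.651, -0.001]
wrist_force: [-15.6, 0.7, 11.6]
grip_width: -0.0002
gripper_force: 8.0
```

arm_command --rows '[[[0,-0.2,0],[0,0,0],1],[[0,-0.5,0],[0,0,0],1],[[0,-1,0],[0,0,0],1],[[0,-0.5,-1],[0,0,0],1],[[0,0,-1],[0,0,0],1],[[0,0,-1],[0,0,0],1],[[0,0,-1],[0,0,0],1],[[0,0,0],[0,0,0],1],[[0,0,0],[0,0,0],1]]'

```text
t: 17.7
position: [0.5063, 0.148, 0.1316]
eef_rot: [-0.0, 0.76, 0.65, -0.0]
wrist_force: [-0.1, 0.2, 0.1]
grip_width: 0.0002
gripper_force: 0.0
```

```bash
python3 - <<'E'
from fit import *
im,d,W=cloud('side')
ci=im[155:255,295:415]; cv2.imwrite('pics/c8.png',cv2.resize(ci,None,fx=6,fy=6,interpolation=cv2.INTER_CUBIC)[...,::-1])
q=tofix(W.reshape(-1,3)); q=q[~np.isnan(q[:,0])]
for nm,b in [('tab',(-5,35,-95,-20,62,76)),('bar',(-58,-32,-85,5,50,64)),('push',(-95,0,35,95,60,74)),('push0',(-95,0,38,60,60,74))]:
    k=(q[:,0]>b[0])&(q[:,0]<b[1])&(q[:,1]>b[2])&(q[:,1]<b[3])&(q[:,2]>b[4])&(q[:,2]<b[5]); print(nm,k.sum(),np.median(q[k],0).round(1),q[k].min(0).round(),q[k].max(0).round())
E
```

```text
tab 52 [ 13.7 -77.6  69.1] [ -1. -82.  62.] [ 29. -68.  75.]
bar 135 [-46.3 -42.7  55.9] [-58. -85.  50.] [-32.   5.  59.]
push 37 [-23.5  58.5  68. ] [-27.  39.  61.] [-15.  90.  74.]
push0 21 [-23.   48.9  67.3] [-26.  39.  61.] [-15.  59.  73.]
```

View pics/c8.png

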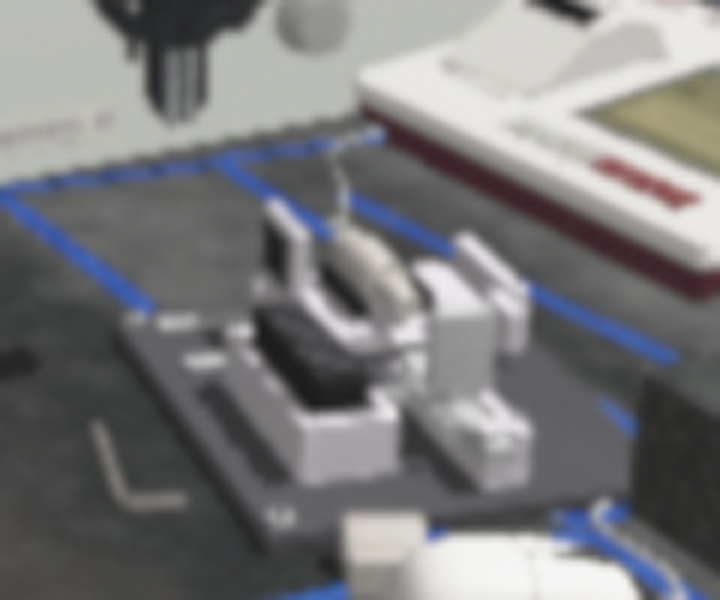

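The plate has moved about 50 mm to the stop, the shaft lies in its nest, the catch is up, the bolt is withdrawn and the gripper is clear of everything.

```bash
python3 -c "
from rig import env
print(env.sign_off())"
```

```text
the job is handed in; nothing more can be done
None
```

The job is handed in (no verdict was returned); in the last image the bolt is fully withdrawn, the catch is back up, the carriage is at its rear stop, the shaft is in its nest and the gripper is clear.

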